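# Full blast on the flask dryer

## Task

Two blow guns stand ready at the glassware drying place. Give the flask in front of the gun with the green trigger a full blast: squeeze that trigger against its grip, past the soft first stage and its pressure point, right into the second stage, keep it there for about two seconds, then let go so that it springs shut. Leave the trigger of the orange gun alone.

Things in the scene. Friction and masses are not known exactly. Their poses are not given: they have to be found in the camera images.
- green_squeeze (a point): Blow gun with green trigger, black grip pointing up, blue barrel level below. Point to squeeze from above: midway between grip's rear and trigger's front face, 135 mm above the bench. x: level, towards the nozzle; squeeze along x. Along x: grip 22 mm, gap 16 mm, trigger 8 mm, in all 46 mm, 34 mm when fully squeezed. Across y: 24 mm. Tops above bench: grip 160, trigger 148, barrel under them 81 mm.
- green_valve (a joint): Second stage of the green trigger: 0 rad when free or in the first stage, 0.11 fully home, full blast above 0.07. The trigger is hinged at its foot, 80 mm above the bench. At the squeeze point: first stage 6 mm at 2 to 4 N, pressure point 8 N, second stage 6 mm more, 12 N at its firm stop; springs back. The gun gives up to 12 mm along x in its sprung holder (0.2 N/mm), so it centres itself.
- orange_squeeze (a point): The same point and axes on the second gun, of equal build but with an orange trigger: not to be used. The guns may stand either way round. On each stand (dark base plate 280 x 100 mm) the nozzle tip lies 116 mm in +x of this point at 62 mm height, and an upturned glass flask, 72 mm wide, top 109 mm above the bench, is centred 169 mm in +x.
- orange_trigger (a joint): First stage of the orange trigger: 0 rad when free, 0.11 rad at its pressure point.

How it is judged:
By the outcome, as a careful person would: the job done as asked, in the order asked, and still so for the second after the job is handed in, with the robot touching nothing.
It also fails if it takes over 32 s, if anything falls off the work surface, if the arm or the gripper's body presses on something with over 40 N, if the wrist force passes 120 N, or if a joint passes its speed limit or range.

## Robot

A 6-joint arm with a two-finger parallel gripper is mounted at the origin on the work surface. World frame = base frame: x ahead of the robot, y to its left, z up, the work surface at z = 0. Lengths are in m, angles in rad, forces in N, time in s.
With the tool pointing down it reaches from about 0.25 to 0.775 m from the base axis. Payload 4 kg.
Tool frame: the origin (TCP) lies midway between the tips of the shut fingers; the grasp point (between the pads) lies 19 mm behind it (robot.grasp_offset is the distance from the TCP to the grasp point, in m); z points along the fingers, y is the direction in which the jaws open and shut (so a half turn about z gives the same grasp; the last joint's range is limited). The gripper opens to 94 mm and grips with 3 to 60 N. Pads are 16 mm wide; open, the fingers measure 119 mm over their backs; the gripper's body (75 mm by 177 mm) begins 78 mm behind the grasp point.
Start: joints at [1.051, 0.087, 1.371, -0, 1.684, -0.103], TCP at [0.223, 0.503, 0.206] pointing down, gripper open.
Joint ranges: [-3.1, 3.1], [-0.76, 2.03], [0.27, 2.55], [-1.08, 4.22], [0.17, 2.65], [-2.57, 2.57]. Speed limits (rad/s): [2.79, 2.79, 3.14, 3.14, 3.14, 3.14].

## Interface

Orientations are given as [roll, pitch, yaw] about the fixed x, y, z axes, in that order (R = Rz(yaw) Ry(pitch) Rx(roll)).
In Python, from bench import status, viewer, order, robot gives the robot as it stands. The module is installed in compiled form; this text tells all that it offers.
- The arm moves only by the tool move_arm, never from a script. Its argument "targets" is a list of rows, each a list of 3 entries, a list of its own where there are three numbers: the shift along the tool's x, y, z in mm, then the turn, a rotation vector about the tool's x, y, z in degrees, then the opening, from -1 (shut) to 1 (fully open). A call has 1 to 20 rows; each row is the pose to reach, as a shift and turn from the pose commanded when the call began, along the tool's axes at that moment; what a row does not reach only later rows make up. A row lasts 1/8 s, in which the tool goes at most 62.5 mm and 10.7 degrees, less where a joint would pass 70% of its speed; a pose out of reach is approached as far as the arm can. A call with a gripper value outside its range is refused whole. The fingers move at their own pace and stop on an object; the grip force is fixed at half the most. Time passes only in rows, so rows that repeat a pose let the fingers close. It gives the time, the measured TCP pose, the force and the opening at its end, in the units of the state.
- status.get_obs(): the state, without advancing time (a new reading comes with each control period).
- viewer.snapshot(name): name is "side" or "top"; returns the picture (384x512x3 uint8, red, green, blue); there is no depth.
- viewer.camera_model(name): a dict with "K" (3x3 intrinsics, pixels), "xyz" and "attitude" of the camera in the world. Camera axes: x right, y up, looking along -z (the intrinsics and any distortion apply to the point x, -y, -z); pixel columns grow to the right and rows downward; lengths in m; the calibration is good to about 2 mm. A picture is of the moment at which its call begins. camera_model takes no time and is no camera call.
- order.close_job(): hands the job in, once; it reports no verdict.
The state is a dict: "time": time; "joint_positions": joint angles; "qvel": joint speeds; "joint_torque": joint torques, N m; "tool_pos": TCP position; "ee_rot": TCP orientation; "wrist_force": force on the tool from outside, world axes, zero at the start; "wrist_torque": the same for the moment, N m; "width": finger opening in m.
Only numpy, scipy, OpenCV 4.12 (cv2) and the standard library are available. Lean on these libraries where they do the work, as an engineer would, in place of code of your own. Each camera call takes 0.05 s, during which the arm holds its last target. There are 200 camera calls.

## Working session

There is one attempt and no reset: what is moved stays moved. The work goes in short steps, Python scripts to look and compute and a tool call to move; the robot and the scene stay as the last step left them, time stands still between calls to the robot, and variables do not carry over. Pictures are saved under pics/ and viewed, about 8 in all and at most 12, crops included, and the job is handed in when it is done.

Besides the shell and the picture viewer there is one more tool, called as a command line: name --argument value ..., lists and objects as JSON in quotes. move_arm: Moves the arm, as the interface text tells. Its arguments: {"type":"object","properties":{"targets":{"type":"array"}},"required":["targets"]}

```bash
mkdir -p pics; python3 - <<'E'
from bench import status, viewer
import cv2,numpy as np
for n in("top","side"):
    im=viewer.snapshot(n); cv2.imwrite(f"pics/{n}0.png",im[:,:,::-1])
    m=viewer.camera_model(n); print(n,m)
o=status.get_obs();print({k:np.round(v,3) for k,v in o.items()})
E
```

```text
top {'K': array([[428.91606952,   0.        , 246.27270113],
       [  0.        , 428.91606952, 189.80079552],
       [  0.        ,   0.        ,   1.        ]]), 'xyz': array([ 3.80300863e-01, -2.65841793e-04,  1.02646942e+00]), 'attitude': array([ 0.17799826, -0.01280271, -1.54779486])}
side {'K': array([[388.35197017,   0.        , 253.50505597],
       [  0.        , 388.35197017, 194.63140422],
       [  0.        ,   0.        ,   1.        ]]), 'xyz': array([ 0.31853441, -0.45720738,  0.69043253]), 'attitude': array([ 0.7520586 , -0.0170313 , -0.40888112])}
{'time': np.float64(0.1), 'joint_positions': array([ 1.051,  0.088,  1.372,  0.   ,  1.684, -0.103]), 'qvel': array([ 0.   , -0.001, -0.004,  0.   ,  0.   ,  0.002]), 'joint_torque': array([ 2.0000e-03, -3.4125e+01, -3.0330e+01,  7.2000e-02,  3.0000e-02,
       -0.0000e+00]), 'tool_pos': array([0.222, 0.502, 0.204]), 'ee_rot': array([-3.14 , -0.   ,  2.725]), 'wrist_force': array([0.445, 0.955, 0.062]), 'wrist_torque': array([ 0.029, -0.022, -0.035]), 'width': np.float64(0.094)}
```

View pics/top0.png

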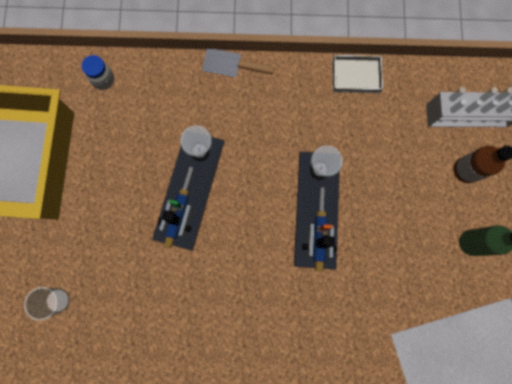

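View pics/side0.png

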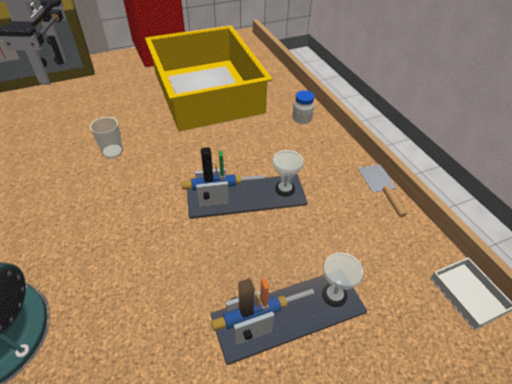

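```bash
cat > h.py <<'E'
from bench import status, viewer
import cv2,numpy as np
from scipy.spatial.transform import Rotation as R
def ray(n,p):
    m=viewer.camera_model(n);K=m["K"]
    d=np.array([(p[0]-K[0,2])/K[0,0],-(p[1]-K[1,2])/K[1,1],-1])
    return np.array(m["xyz"]),R.from_euler("xyz",m["attitude"]).apply(d)
def onplane(n,p,z):
    c,d=ray(n,p);return c+d*(z-c[2])/d[2]
def pix(n,P):
    m=viewer.camera_model(n);K=m["K"]
    q=R.from_euler("xyz",m["attitude"]).inv().apply(np.array(P)-m["xyz"])
    return K[0,0]*q[0]/-q[2]+K[0,2],K[1,1]*-q[1]/-q[2]+K[1,2]
def blob(mask,box):
    x0,y0,x1,y1=box;s=np.zeros_like(mask,np.uint8);s[y0:y1,x0:x1]=mask[y0:y1,x0:x1]
    n,l,st,c=cv2.connectedComponentsWithStats(s);i=1+np.argmax(st[1:,4]);return c[i],st[i],l==i
E
python3 - <<'E'
from h import *
t=cv2.imread("pics/top0.png");s=cv2.imread("pics/side0.png")
f=lambda im:[a.astype(int) for a in cv2.split(im)]
for n,im,box in(("top",t,(150,120,230,255)),("side",s,(180,140,310,220))):
    b,g,r=f(im)
    gr=(g>r+30)&(g>b+30); c,st,_=blob(gr,box);print(n,"green",c,st)
    if n=="top": print(onplane(n,c,.148)); 
    bl=(b>r+40)&(b>g+30); c2,st,l=blob(bl,box);print("blue",c2,st)
    if n=="top":
        print(onplane(n,c2,.07)); ys,xs=np.nonzero(l)
        P=np.array([onplane(n,p,.075)[:2] for p in zip(xs,ys)]);w,v=np.linalg.eigh(np.cov(P.T));print("barrel yaw",np.degrees(np.arctan2(v[1,1],v[0,1])))
        dk=(r<75)&(g<75)&(b<90); _,_,l=blob(dk,box); h=cv2.convexHull(np.argwhere(l)[:,::-1].astype(np.int32))
        H=np.array([onplane(n,p[0],.01)[:2] for p in h],np.float32)
        print("plate",cv2.minAreaRect(H))
    bk=(np.max(im,2)<28); c3,st,_=blob(bk,box);print("black",c3,st)
    if n=="top": print(onplane(n,c3,.155))
cv2.imwrite("pics/c.png",np.hstack([cv2.resize(t[160:250,145:235],(560,560),interpolation=2),cv2.resize(s[140:220,180:212],(224,560),interpolation=2)]))
E
```

```text
top green [173.48387097 202.06451613] [170 200   8   5  31]
[0.5090276  0.14187737 0.148     ]
blue [171.21698113 230.48113208] [166 225  12  12 106]
[0.4565419  0.15614273 0.07      ]
barrel yaw 158.0344718052325
plate ((0.562736988067627, 0.1294337511062622), (0.09842529147863388, 0.27724939584732056), 76.12985229492188)
black [170.36774194 217.53548387] [160 211  19  14 155]
[0.47603224 0.14538753 0.155     ]
side green [221.03278689 161.63934426] [219 151   5  25  61]
blue [230.04651163 179.        ] [224 175  12  10  86]
black [206.90604027 167.43624161] [202 154  10  28 149]
```

View pics/c.png

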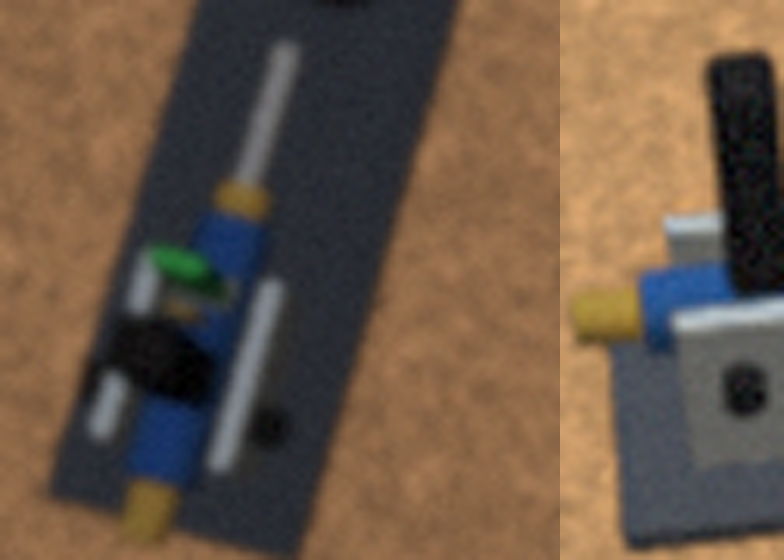

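The top view shows the green trigger at (173,202), just nozzle-side of the black grip at (170,217). The nozzle points up the image, at a yaw of about -13.9° from the plate. The orange gun stands to the right at about (325,230). The squeeze point is about (0.490, 0.147). I'll move above it first.

move_arm --targets '[[[-20,-11,0],[0,0,5],1],[[-60,-33,0],[0,0,12],1],[[-100,-55,0],[0,0,20],1],[[-140,-78,0],[0,0,28],1],[[-180,-100,0],[0,0,37],1],[[-220,-122,0],[0,0,46],1],[[-260,-144,0],[0,0,54],1],[[-300,-167,0],[0,0,62],1],[[-335,-186,0],[0,0,69],1],[[-365,-203,0],[0,0,75],1],[[-382,-212,0],[0,0,79],1],[[-389,-216,0],[0,0,80],1],[[-389,-216,0],[0,0,80],1],[[-389,-216,0],[0,0,80],1]]'

```text
time: 1.85
tool_pos: [0.4904, 0.1488, 0.2055]
ee_rot: [-3.141, -0.0, 1.33]
wrist_force: [0.0, -0.4, 0.4]
width: 0.094
```

```bash
python3 - <<'E'
from h import *
o=status.get_obs();print({k:np.round(o[k],4) for k in("time","tool_pos","ee_rot","wrist_force","width")})
for n in("top","side"):
    cv2.imwrite(f"pics/{n}1.png",viewer.snapshot(n)[:,:,::-1])
# check candidates in both initial views: trigger top centre and grip top centre
S=np.array([.490,.1468]);u=np.array([np.cos(-.243),np.sin(-.243)])
for n in("top","side"):
    print(n,"trig",np.round(pix(n,[*(S+.019*u),.146]),1),"grip",np.round(pix(n,[*(S-.012*u),.160]),1))
i=cv2.imread("pics/side1.png");cv2.imwrite("pics/c1.png",cv2.resize(i[60:240,120:340],(780,600) if 0 else (733,600),interpolation=2))
s=cv2.imread("pics/side0.png");b,g,r=[a.astype(int) for a in cv2.split(s)]
m=(g>r+30)&(g>b+30);ys,xs=np.nonzero(m[145:190,200:240]);print([(y+145,xs[ys==y].min()+200,xs[ys==y].max()+200) for y in sorted(set(ys))][:6])
E
```

```text
{'time': np.float64(1.85), 'tool_pos': array([0.4904, 0.1488, 0.2055]), 'ee_rot': array([-3.1414e+00, -5.0000e-04,  1.3303e+00]), 'wrist_force': array([ 0.035 , -0.3951,  0.3816]), 'width': np.float64(0.094)}
top trig [173.4 202.5] grip [167.9 216.1]
side trig [218.9 154.3] grip [203.8 150.6]
[(np.int64(151), np.int64(219), np.int64(221)), (np.int64(152), np.int64(219), np.int64(221)), (np.int64(153), np.int64(219), np.int64(222)), (np.int64(154), np.int64(219), np.int64(222)), (np.int64(155), np.int64(220), np.int64(222)), (np.int64(156), np.int64(220), np.int64(222))]
```

View pics/c1.png

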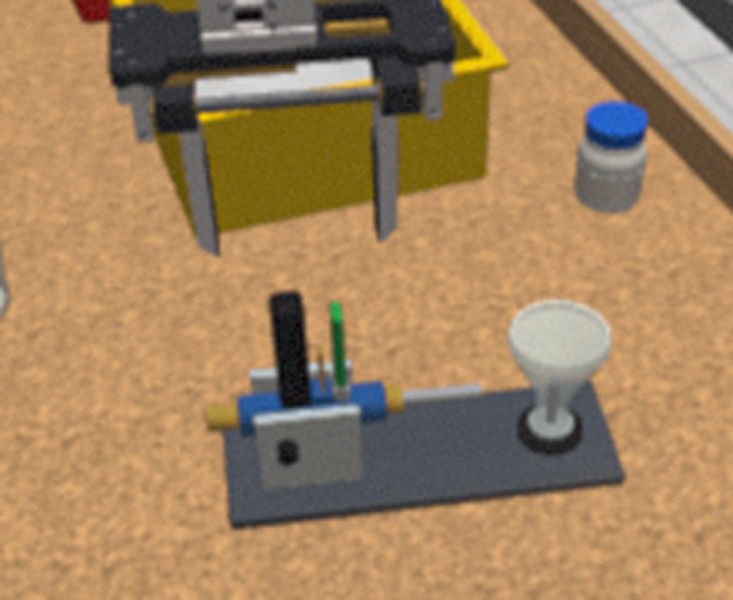

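The side crop shows the fingers open above and behind the gun, straddling the black grip (at about 290,300 in the crop) and the green trigger (at about 337,310). Position and yaw agree within about 3 mm, so I'll descend.

move_arm --targets '[[[0,0,8],[0,0,0],1],[[0,0,24],[0,0,0],1],[[0,0,42],[0,0,0],1],[[0,0,60],[0,0,0],1],[[0,0,75],[0,0,0],1],[[0,0,85],[0,0,0],1],[[0,0,90],[0,0,0],1],[[0,0,90],[0,0,0],1],[[0,0,90],[0,0,0],1]]'

```text
time: 3.08
tool_pos: [0.4914, 0.148, 0.1162]
ee_rot: [3.14, -0.001, 1.328]
wrist_force: [-0.5, 0.2, -0.0]
width: 0.0941
```

```bash
python3 - <<'E'
from h import *
c=[]
for n,(x,y,w,h) in (("top",(120,160,110,100)),("side",(160,90,160,145))):
    i=viewer.snapshot(n)[:,:,::-1]; cv2.imwrite(f"pics/{n}2.png",i);c.append(cv2.resize(i[y:y+h,x:x+w],(400,400),interpolation=2))
cv2.imwrite("pics/c2.png",np.hstack(c))
E
```

```text
(no output)
```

View pics/c2.png

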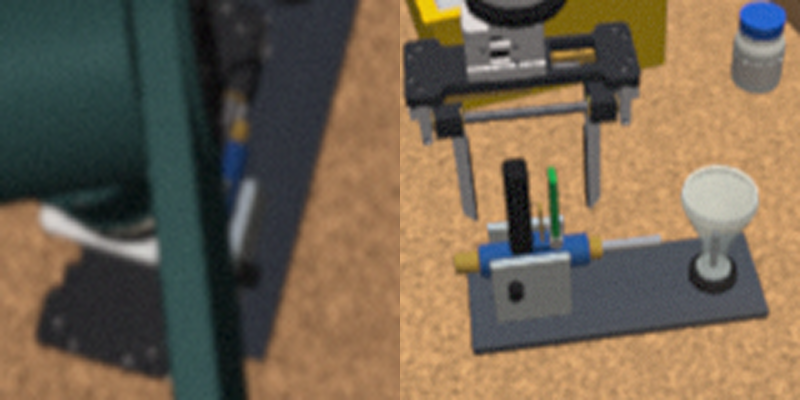

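```bash
python3 - <<'E'
from h import *
S=np.array([.4914,.148]);u=np.array([np.cos(-.2425),np.sin(-.2425)])
for a,z in((.047,.116),(.055,.116),(-.047,.116),(-.055,.116),(.019,.148),(-.012,.160)): print(a,z,np.round(pix("side",[*(S+a*u),z]),1))
i=cv2.imread("pics/side2.png")[105:190,170:260];cv2.imwrite("pics/c3.png",cv2.resize(i,(635,600),interpolation=2))
E
```

```text
0.047 0.116 [232.8 162.9]
0.055 0.116 [236.4 162.6]
-0.047 0.116 [189.6 167.2]
-0.055 0.116 [185.8 167.6]
0.019 0.148 [219.3 153. ]
-0.012 0.16 [204.3 150.1]
```

View pics/c3.png

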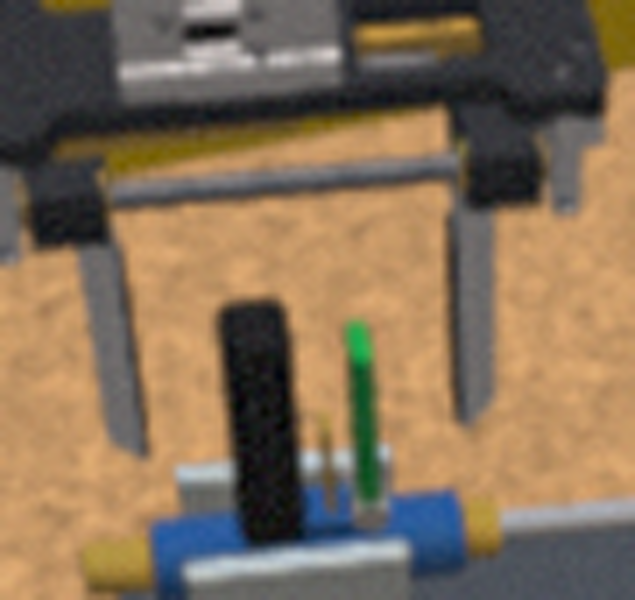

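The close crop shows both fingertips below the grip and trigger tops, either side of them. The gun sits about 2 mm towards +x, so I'll shift 2 mm and start closing, stopping just short of contact.

move_arm --targets '[[[0,2,0],[0,0,0],0.5],[[0,2,0],[0,0,0],0.2],[[0,2,0],[0,0,0],0.06],[[0,2,0],[0,0,0],0.06],[[0,2,0],[0,0,0],0.06]]'

```text
time: 3.8
tool_pos: [0.4928, 0.1475, 0.1155]
ee_rot: [-3.142, -0.0, 1.329]
wrist_force: [-0.4, -0.2, -0.2]
width: 0.0503
```

move_arm --targets '[[[0,0,0],[0,0,0],-0.1],[[0,0,0],[0,0,0],-0.35],[[0,0,0],[0,0,0],-0.35],[[0,0,0],[0,0,0],-0.35]]'

```text
time: 4.3
tool_pos: [0.4929, 0.1474, 0.1155]
ee_rot: [3.141, -0.0, 1.329]
wrist_force: [-0.9, 1.1, -0.1]
width: 0.0369
```

move_arm --targets '[[[0,0,0],[0,0,0],-0.6],[[0,0,0],[0,0,0],-0.7]]'

```text
time: 4.55
tool_pos: [0.4929, 0.1475, 0.1154]
ee_rot: [3.142, -0.0, 1.329]
wrist_force: [-1.7, 0.2, -0.4]
width: 0.0368
```

```bash
python3 - <<'E'
from h import *
i=viewer.snapshot("side")[105:190,170:260,::-1];cv2.imwrite("pics/c4.png",cv2.resize(i,(635,600),interpolation=2))
o=status.get_obs();print(o["width"],o["time"])
E
```

```text
0.0367402464944693 4.6
```

View pics/c4.png

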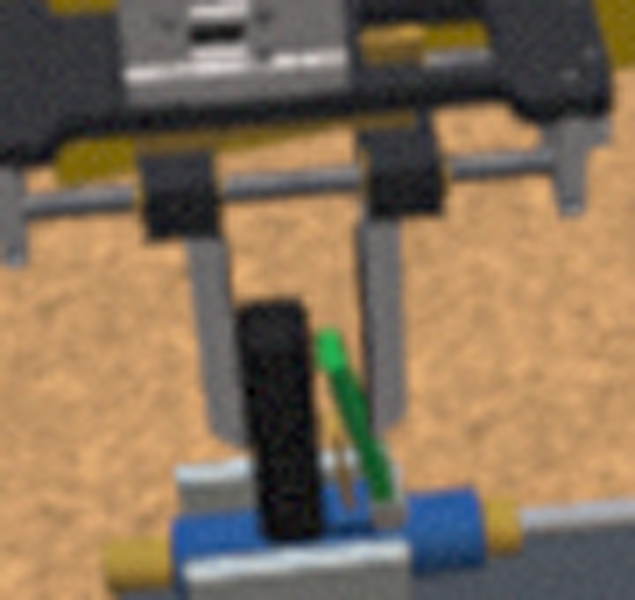

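The trigger is clearly tilted, by roughly 0.22 to 0.25 rad. Its top is nearly against the grip and the width stays at 36.8 mm, so it is at the firm stop. The pads touch it low down, which accounts for the width being above 34 mm. It has been home since about t = 4.2 s. I'll hold it to about 6.2 s, then release.

move_arm --targets '[[[0,0,0],[0,0,0],-0.7],[[0,0,0],[0,0,0],-0.7],[[0,0,0],[0,0,0],-0.7],[[0,0,0],[0,0,0],-0.7],[[0,0,0],[0,0,0],-0.7],[[0,0,0],[0,0,0],-0.7],[[0,0,0],[0,0,0],-0.7],[[0,0,0],[0,0,0],-0.7],[[0,0,0],[0,0,0],-0.7],[[0,0,0],[0,0,0],-0.7],[[0,0,0],[0,0,0],-0.7],[[0,0,0],[0,0,0],-0.7],[[0,0,0],[0,0,0],-0.7],[[0,0,0],[0,0,0],1],[[0,0,0],[0,0,0],1],[[0,0,0],[0,0,0],1],[[0,0,0],[0,0,0],1],[[0,0,0],[0,0,0],1],[[0,0,0],[0,0,0],1]]'

```text
time: 6.98
tool_pos: [0.4929, 0.1474, 0.1155]
ee_rot: [3.142, -0.0, 1.329]
wrist_force: [0.6, -0.7, 0.2]
width: 0.0921
```

move_arm --targets '[[[0,0,-8],[0,0,0],1],[[0,0,-24],[0,0,0],1],[[0,0,-42],[0,0,0],1],[[0,0,-60],[0,0,0],1],[[0,0,-78],[0,0,0],1],[[0,0,-90],[0,0,0],1],[[0,0,-95],[0,0,0],1],[[0,0,-95],[0,0,0],1],[[0,0,-95],[0,0,0],1]]'

```text
time: 8.1
tool_pos: [0.4925, 0.1474, 0.2096]
ee_rot: [-3.14, 0.001, 1.328]
wrist_force: [1.1, 0.8, 0.7]
width: 0.0939
```

```bash
python3 - <<'E'
from h import *
i=viewer.snapshot("side")[60:360,120:400,::-1];cv2.imwrite("pics/c5.png",cv2.resize(i,(560,600),interpolation=2))
E
```

```text
(no output)
```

View pics/c5.png

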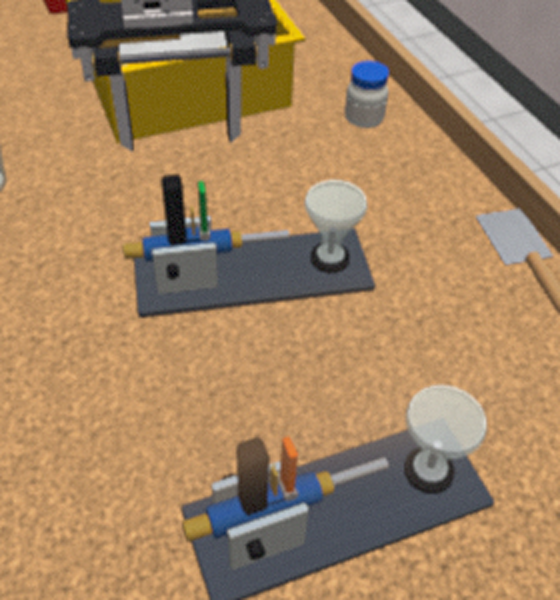

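The green trigger at (203,205) is upright again. The orange gun and both flasks are undisturbed, and the gripper is clear.

```bash
python3 -c "
from bench import order
print(order.close_job())"
```

```text
the job is handed in; nothing more can be done
None
```

I squeezed the green gun's trigger fully into its second stage, held it there for about two seconds (roughly t = 4.2 to 6.2 s) and let it go. The job was handed in at about 8 s.

- **During the squeeze:** a picture showed the trigger tilted by about 0.22 to 0.25 rad, nearly against the grip. The finger opening stayed at 36.8 mm even when I commanded a tighter grip, so I took it to be at the firm stop.
- **One number disagreed:** the opening was 36.8 mm instead of the nominal 34 mm. I put this down to the vertical pads touching the tilted trigger low down. I have no direct reading of the valve.
- **After release:** the last picture showed the green trigger sprung back upright. The orange gun and both flasks looked undisturbed, and the open gripper was clear above. Wrist force readings stayed around 2 N or less.

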